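# Lever open the heavy bin lid

### The job

Push the black upright post of the swing stop sideways with the fingertips, towards the bin, until the stop has turned fully clear from under the lever. Then press the rubber pad at the lever's long end all the way down onto its rest, so that the short end raises the bin's heavy steel lid, and finish while holding it down there with the lid open. Grasp or lift nothing, do not touch the lid itself, and leave the loose blocks and the hex key where they are.

Things in the scene. Friction and masses are not known exactly. Their poses are not given: they have to be found in the camera images.
- station: Fixed station: steel base plate 8 mm thick, grey bin, forked bearing 89 mm high. Origin: on the bench under the lever's axle; x across the lever, y along it towards the bin, z up. Bin 150 mm (x) by 103 mm, outer y 97 to 200 mm, 55 mm high. Stop pivot at x -50, y -90 mm. A rubber rest (34 x 28 mm, top at 31 mm) stands under the lever at y -170 mm.
- lever: Loose steel lever, bar 22 mm wide, 10 mm thick, 327 mm long, 0.3 kg; its axle lies in the fork's open slots, 75 mm above the bench. Origin: the axle's middle. At rest its axes are parallel to the station's, while the bar slopes 18 degrees, long end (-y) up. A roller 85 mm from the axle (+y end) is under the lid's lip. Fully down, on the rubber rest, the bar slopes 13 degrees the other way.
- lever_pad (a point): Middle of the top of the black rubber pad at the lever's long end (36 mm across, 46 mm along), 220 mm along the bar from the axle, 13 mm above the bar's mid-line. About 155 mm above the bench at rest, 38 mm fully down; moves on an arc about the axle. Pressing takes 2 to 5 N until it meets the rest. With the stop under it the lever goes down only a third of its way; pressed harder, its axle jumps the fork.
- lid (a joint): Hinge of the lid, rad; 0 = shut, grows as it rises, about 0.35 with the lever fully down. It falls shut when the lever is let go.
- lid_lip (a point): Upper edge of the lip of the lid, the end of a 50 mm wide tongue that reaches over the lever's short end. The lid is a steel plate 156 mm wide, about 2.5 kg, its upper face 66 mm above the bench when shut, hinged on the bin's far (+y) wall, 137 mm from the lip.
- stop (a joint): Angle of the swing stop about its upright pivot, rad; 0 = straight across, its short steel stud right under the lever; grows clockwise seen from above, as the black post goes towards the bin (station +y); ends at 1.5. The stud is clear of the lever above about 1.0. Turns stiffly (about 1 N at the post) and stays where it is left.
- stop_knob (a point): Middle of the top of the black upright post on the stop's outer arm: 16 mm diameter, bare from 28 to 110 mm above the bench, 55 mm from the pivot. At joint value 0 it lies in station -x from the pivot.
- stop_pivot (a point): Middle of the top of the stop's pivot, 34 mm above the bench. The steel stud on the other arm, 50 mm from the pivot, is 18 mm thick and its top is 78 mm above the bench.
- by_pad_block_4: Loose plain wooden block 30 x 36 x 58 mm standing beyond the lever, to be left alone. Origin: centre of its underside.
- by_pad_block_5: Loose wooden block 28 x 30 x 52 mm with a hole in the top, standing near the lever's long end on the stop's side, to be left alone. Origin: centre of its underside.
- by_hex_key_2: Loose grey hex key, 34 x 99 x 9 mm, lying beside the bin, to be left alone. Origin: centre of its underside.

How it is judged:
On the way, in this order (a step that is already met when the one before it is completed fails the run):
1. the stop is swung clear from under the lever (value of joint stop above 1 rad), for 0.2 s.
2. the lever is pressed down and the lid is raised (value of joint lid above 0.3 rad and contact force between the fingers and lever above 0.5 N), for 0.2 s.
At the end, for the whole second after the job is handed in: The fingers still press on the lever (more than 0.5 N), which lies in its fork, and the lid is held open and still at more than 0.30 rad (about 0.35 with the lever fully down); the stop is turned beyond 1.0 rad; the robot does not touch the lid (all of step 2 and velocity of joint lid between -0.1 and 0.1 rad/s and value of joint stop above 1 rad and contact force between each of the arm, the fingers and lid below 0.5 N and z of lever in the frame of station between 0.068 and 0.085 m); the arm keeps its last pose, push and grip.
It fails at once if the robot touches the lid itself (contact force between any of the arm, the fingers and lid above 1 N).
It fails at once if the lever is lifted out of its fork (axle raised by more than 10 mm) (z of lever in the frame of station above 0.085 m).
It fails at once if a bystander is moved by more than 20 mm (distance of any of by_pad_block_4, by_pad_block_5, by_hex_key_2 from where it was at the start of the episode above 0.02 m).
It also fails if it takes over 42 s, if anything falls off the work surface, if the arm or the gripper's body presses on something with over 40 N, if the wrist force passes 120 N, or if a joint passes its speed limit or range.

### The arm

A 6-joint arm with a two-finger parallel gripper is mounted at the origin on a cart in front of the work surface, level with it; the furniture and walls round the work are solid. World frame = base frame: x ahead of the robot, y to its left, z up, the work surface at z = 0. Lengths are in m, angles in rad, forces in N, time in s.
With the tool pointing down it reaches from about 0.3 to 0.875 m from the base axis. Payload 4.2 kg.
Tool frame: the origin (TCP) lies midway between the tips of the shut fingers; the grasp point (between the pads) lies 19 mm behind it; x points along the fingers, y is the direction in which the jaws open and shut, and the axes are right-handed (so a half turn about x gives the same grasp; the last joint's range is limited). The gripper opens to 85 mm and grips with 20 to 120 N. Pads are 22 mm wide; open, the fingers measure 114 mm over their backs; the gripper's body (76 mm by 85 mm) begins 54 mm behind the grasp point. The pads swing forward as they close: fully open they stand 13 mm farther back than shut.
Start: joints at [-0.02, 0.32, 1.565, -0, 1.257, -0.02], TCP at [0.575, 0, 0.231] pointing down, gripper open.
Joint ranges: [-3.11, 3.11], [-0.84, 2.01], [0.21, 2.61], [-1.34, 4.49], [0.05, 2.63], [-2.56, 2.56]. Speed limits (rad/s): [2.57, 2.57, 3.14, 3.14, 3.14, 3.14].

### API

Orientations are given as [roll, pitch, yaw] about the fixed x, y, z axes, in that order (R = Rz(yaw) Ry(pitch) Rx(roll)).
In Python, from workcell import bot gives the robot as it stands.
- The arm moves only by the shell command python3 -m handwheel 'ROWS' [FORCE]. ROWS is JSON, a list that holds one entry, the list of rows, each a list of 7 numbers: the turn, a rotation vector about the tool's x, y, z in degrees, then the shift along the tool's x, y, z in m, then the opening, from -1 (shut) to 1 (fully open). In form: [[[rx, ry, rz, x, y, z, fingers], ...]]. A call has 1 to 10 rows; each row is the pose to reach, as a shift and turn from the pose commanded when the call began, along the tool's axes at that moment; what a row does not reach only later rows make up. A row lasts 1/10 s, in which the tool goes at most 50 mm and 8.59 degrees, less where a joint would pass 70% of its speed; a pose out of reach is approached as far as the arm can. A call with a gripper value outside its range is refused whole. The fingers move at their own pace and stop on an object; FORCE is the grip in N (left out, the last holds). Time passes only in rows, so rows that repeat a pose let the fingers close. It gives the time, the measured TCP pose, the force and the opening at its end, in the units of the state.
- bot.read_state(): the state, without advancing time (a new reading comes with each control period).
- bot.get_image(name): name is "scene" or "side" or "wrist"; returns (picture, depth): 400x640x3 uint8, red, green, blue; 400x640 float32, m along the optical axis (not along the pixel's ray), 0 where there is no reading.
- bot.camera_model(name): a dict with "fx", "fy", "cx", "cy" (pixels), "extrinsics" (4x4, takes a point from camera to world coordinates). Camera axes: x right, y up, looking along -z (the intrinsics and any distortion apply to the point x, -y, -z); pixel columns grow to the right and rows downward; lengths in m; the calibration is good to about 2 mm. A picture is of the moment at which its call begins: read the wrist's pose just before it. camera_model takes no time and is no camera call; for the wrist camera it gives the pose at the moment of the call.
- bot.sign_off(): hands the job in, once; it reports no verdict.
The state is a dict: "time": time; "q": joint angles; "qvel": joint speeds; "joint_efforts": joint torques, N m; "tool_pos": TCP position; "tcp_rot": TCP orientation; "wrist_force": force on the tool from outside, world axes, zero at the start; "ft_torque": the same for the moment, N m; "grip_width": opening from 0.0 (shut) to 1.0 (fully open).
Only numpy, scipy, OpenCV 4.12 (cv2) and the standard library are available. Lean on these libraries where they do the work, as an engineer would, in place of code of your own. Each camera call takes 0.05 s, during which the arm holds its last target.

## Working session

There is one attempt and no reset: what is moved stays moved. The work goes in short steps, Python scripts to look and compute and a shell command to move; the robot and the scene stay as the last step left them, time stands still between calls to the robot, and variables do not carry over. Pictures are saved under pics/ and viewed, and the job is handed in when it is done.

```bash
mkdir -p pics; cat > h.py <<'E'
from workcell import bot
import numpy as np, cv2
def shot(n,f):
    m=bot.camera_model(n); im,d=bot.get_image(n)
    cv2.imwrite(f'pics/{f}.png',im[:,:,::-1]); np.savez(f'pics/{f}.npz',im=im,d=d,E=m['extrinsics'],k=[m['fx'],m['fy'],m['cx'],m['cy']])
    return m,im,d
def load(f):
    z=np.load(f'pics/{f}.npz'); return z['im'],z['d'],z['E'],z['k']
def P(f,u,v,dep=None):
    im,d,E,k=load(f); u=np.asarray(u);v=np.asarray(v)
    dd=d[v,u] if dep is None else dep
    return np.stack([(u-k[2])/k[0]*dd,-(v-k[3])/k[1]*dd,-dd],-1)@E[:3,:3].T+E[:3,3]
def onz(f,u,v,z):
    im,d,E,k=load(f)
    r=E[:3,:3]@np.array([(u-k[2])/k[0],-(v-k[3])/k[1],-1]); return E[:3,3]+r*(z-E[2,3])/r[2]
E
python3 - <<'E'
from h import *
for n in ['scene','side','wrist']:
    m,im,d=shot(n,n+'0'); print({k:(np.round(v,3).tolist()) for k,v in m.items() if k not in('name',)} )
s=bot.read_state(); print(s)
E
```

```text
{'fx': 479.314, 'fy': 479.314, 'cx': 317.237, 'cy': 200.036, 'extrinsics': [[0.557, 0.506, -0.659, -0.084], [-0.83, 0.351, -0.433, -0.399], [0.012, 0.788, 0.615, 0.719], [0.0, 0.0, 0.0, 1.0]]}
{'fx': 387.557, 'fy': 387.557, 'cx': 319.609, 'cy': 192.833, 'extrinsics': [[0.891, 0.262, -0.37, 0.205], [-0.453, 0.522, -0.722, -0.618], [0.004, 0.812, 0.584, 0.638], [0.0, 0.0, 0.0, 1.0]]}
{'fx': 341.477, 'fy': 341.477, 'cx': 316.274, 'cy': 207.561, 'extrinsics': [[1.0, 0.0, 0.0, 0.575], [-0.0, 0.958, 0.286, 0.073], [-0.0, -0.286, 0.958, 0.374], [0.0, 0.0, 0.0, 1.0]]}
{'time': 0.15, 'q': array([-2.00106155e-02,  3.20166418e-01,  1.56535043e+00,  1.71633665e-05,
        1.25737870e+00, -1.99850275e-02]), 'qvel': array([-0.00121988, -0.00254663, -0.00585741, -0.00148353, -0.00054619,
       -0.00119591]), 'joint_efforts': array([-9.13009580e-05, -4.15840280e+01, -2.34345907e+01, -1.12702321e-04,
        5.94026569e-03, -2.51738534e-06]), 'tool_pos': array([5.74671946e-01, 6.42631394e-06, 2.30681896e-01]), 'tcp_rot': array([-1.6033069 ,  1.56949333,  3.10905119]), 'wrist_force': array([ 0.32580075, -0.32520747, -0.45907786]), 'ft_torque': array([ 0.00942018, -0.08135911,  0.00665395]), 'grip_width': 1.001798763987426}
```

View pics/scene0.png

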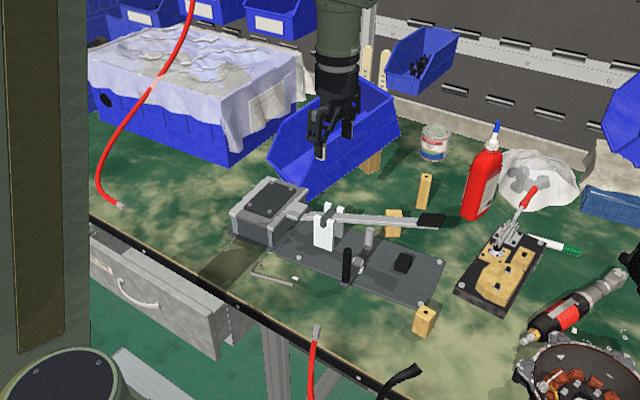

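View pics/side0.png

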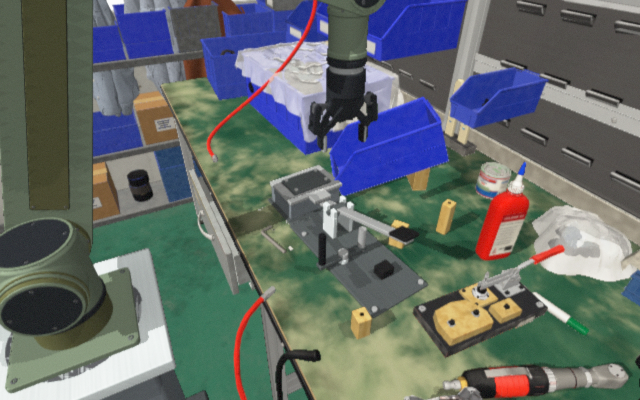

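View pics/wrist0.png

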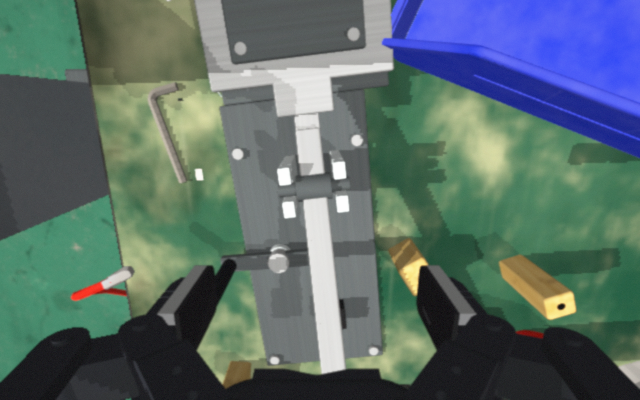

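The three views show the station with its bin towards world +y. In the scene view the pad is near (431,219), the post top near (347,250) and the pivot near (360,268). In the wrist view the four white fork tips are near (285,176), (339,170), (289,210) and (343,204). Next I measure them.

```bash
python3 - <<'E'
from h import *
im,d,E,k=load('wrist0')
m=((im.min(2)>225)).astype(np.uint8)
n,l,s,c=cv2.connectedComponentsWithStats(m)
T=[]
for i in range(1,n):
    if s[i,4]>40 and 270<c[i][0]<355 and 150<c[i][1]<220:
        p=onz('wrist0',*c[i],0.089); v=np.median(P('wrist0',*np.nonzero(l==i)[::-1])[:,2]);T.append(p); print(c[i],s[i],p,v)
print('axle',np.mean(T,0))
for f,box in (('scene0',(405,200,455,240)),('side0',(375,215,425,255)),('scene0',(335,240,358,292)),('side0',(312,225,335,275))):
    im,d,E,k=load(f); x0,y0,x1,y1=box
    m=np.zeros(d.shape,np.uint8); m[y0:y1,x0:x1]=(im[y0:y1,x0:x1].max(2)<45)
    n,l,s,c=cv2.connectedComponentsWithStats(m); i=1+np.argmax(s[1:,4])
    v,u=np.nonzero(l==i); p=P(f,u,v); p=p[d[v,u]>0]
    print(f,s[i],c[i],'med',np.median(p,0),'lo',np.percentile(p,3,axis=0),'hi',np.percentile(p,97,axis=0))
    t=p[p[:,2]>np.percentile(p[:,2],97)-.004]; print(' top',t.mean(0),len(t))
a=cv2.imread('pics/scene0.png')[190:310,225:465]; cv2.imwrite('pics/c1.png',cv2.resize(a,None,fx=3.3,fy=3.3))
E
```

```text
[338.86458333 169.94791667] [333 162  13  17 192] [0.59412506 0.020892   0.089     ] 0.08938087789287077
[283.68539326 176.15168539] [278 168  13  17 178] [0.54751696 0.01558864 0.089     ] 0.08938036389890114
[342.10857143 203.42285714] [336 196  13  16 175] [ 0.59748732 -0.00841432  0.089     ] 0.08950918067398644
[288.47878788 209.27878788] [283 202  12  16 165] [ 0.55089068 -0.01371627  0.089     ] 0.08951113604286048
axle [0.572505   0.00358751 0.089     ]
scene0 [417 213  30  15 332] [431.26807229 219.57831325] med [ 0.59196481 -0.20555693  0.15377392] lo [ 0.57654978 -0.22569915  0.14585302] hi [ 0.61152873 -0.18289214  0.15999897]
 top [ 0.5949003  -0.21882499  0.15837442] 110
side0 [390 227  29  14 243] [404.65432099 233.71193416] med [ 0.59185921 -0.2094005   0.15639827] lo [ 0.57682912 -0.22461914  0.14906748] hi [ 0.61180376 -0.18768668  0.16116349]
 top [ 0.59468071 -0.2183568   0.15905203] 101
scene0 [342 248  10  35 270] [346.28148148 265.17407407] med [ 0.4722042  -0.10074905  0.07603474] lo [ 0.46920433 -0.10599934  0.03316259] hi [ 0.47965111 -0.09232803  0.11050712]
 top [ 0.47569912 -0.09878304  0.10924189] 39
side0 [319 234   7  31 207] [322.02898551 249.05797101] med [ 0.4750203  -0.10229197  0.07468185] lo [ 0.47033198 -0.10496756  0.03336141] hi [ 0.48272964 -0.09701071  0.1107531 ]
 top [ 0.4760915  -0.09975061  0.10986585] 24
```

View pics/c1.png

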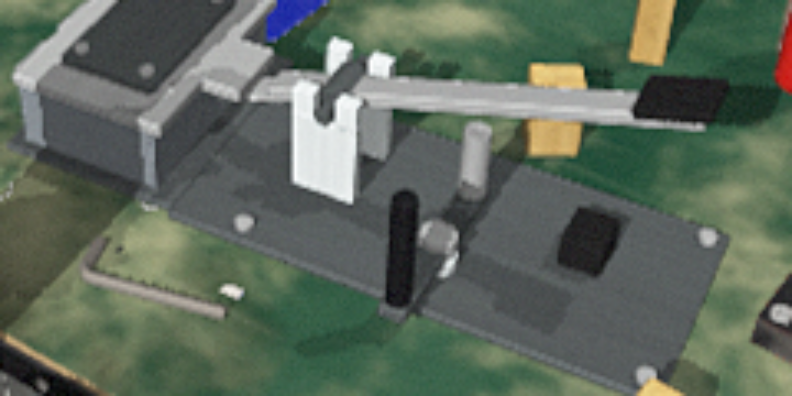

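```bash
cat >> h.py <<'E'
from scipy.spatial.transform import Rotation as Ro
th=np.arctan2(.0053,.0466)
O=np.array([.5727,.0030,0]); Rs=Ro.from_euler('z',th).as_matrix()
def st(x,y,z): return O+Rs@np.array([x,y,z])
def R(): return Ro.from_euler('xyz',bot.read_state()['tcp_rot']).as_matrix()
def shift(p,base=None):
    b=bot.read_state()['tool_pos'] if base is None else base
    return np.round(R().T@(np.asarray(p)-b),4)
E
python3 - <<'E'
from h import *
print(th*57.3, R().round(3).tolist()); print('post',st(-.105,-.09,.11),'pad',st(0,-.2052,.155))
for u,v in((425,307),):
  print(P('scene0',u,v), onz('scene0',424,309,.052))
a=np.radians(66.5); n=np.array([np.cos(a),np.sin(a),0])
p=np.array([.477,-.0985,0])-.034*n
print(shift(p+[0,0,.231]),shift(p+[0,0,.066]))
E
```

```text
6.489069084204807 [[-0.001, 1.0, -0.0], [0.0, -0.0, -1.0], [-1.0, -0.001, -0.0]]
post [ 0.47854307 -0.09828906  0.11      ] pad [ 0.5958887  -0.20088557  0.155     ]
[ 0.48455429 -0.25706806  0.05153479] [ 0.4790229  -0.25753543  0.052     ]
[-0.0002 -0.1112  0.1297] [ 0.1648 -0.111   0.1297]
```

```bash
python3 -m handwheel '[[[4,0,0,0,-0.02,0.02,-1],[8,0,0,0,-0.04,0.045,-1],[12,0,0,0,-0.06,0.07,-1],[16,0,0,0,-0.08,0.095,-1],[20,0,0,0,-0.1,0.115,-1],[23.5,0,0,0,-0.111,0.13,-1],[23.5,0,0,0,-0.111,0.13,-1],[23.5,0,0,0,-0.111,0.13,-1],[23.5,0,0,0,-0.111,0.13,-1],[23.5,0,0,0,-0.111,0.13,-1]]]' 30
python3 - <<'E'
from h import *
s=bot.read_state();print(s['tool_pos'],s['grip_width'],s['wrist_force'],R().round(3).tolist())
shot('side','side1');shot('wrist','wrist1')
E
```

```text
time: 1.15
tool_pos: [0.4645, -0.1294, 0.2312]
tcp_rot: [-2.678, 1.571, 1.625]
wrist_force: [0.2, 1.1, 0.4]
grip_width: -0.003
[ 0.46452882 -0.12935872  0.2311748 ] -0.003333692835034955 [0.20566721 1.08018169 0.39967749] [[-0.0, 0.918, -0.397], [0.0, -0.397, -0.918], [-1.0, -0.0, -0.0]]
```

View pics/side1.png

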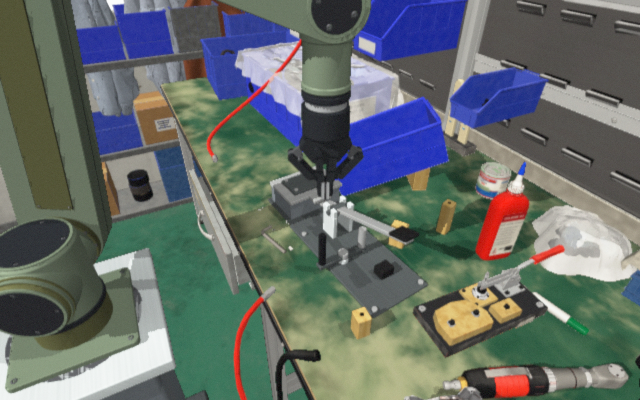

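View pics/wrist1.png

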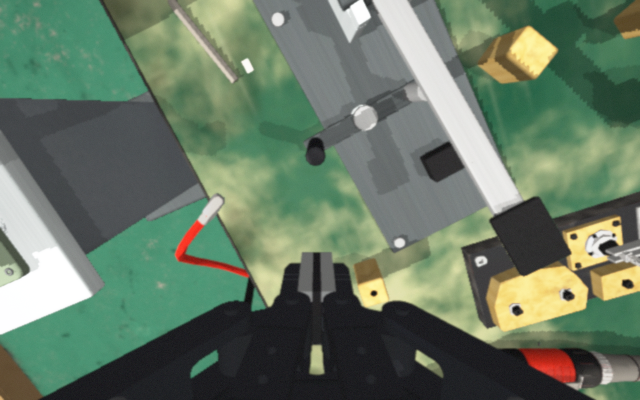

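The side view shows the shut fingers above the area behind the post, with the knuckles about 60 mm to each side. In the wrist view the post top is at (316,148) with nothing beneath the fingertips. I check the post position, then work out the descent and the arc.

```bash
python3 - <<'E'
from h import *
im,d,E,k=load('wrist1')
m=np.zeros(d.shape,np.uint8); m[130:175,295:335]=im[130:175,295:335].max(2)<45
v,u=np.nonzero(m); p=P('wrist1',u,v); t=p[p[:,2]>.105]; print(t.mean(0),len(t),np.ptp(t,axis=0))
piv=st(-.05,-.09,0); a=np.radians(66.5); n=np.array([np.cos(a),np.sin(a),0])
b=bot.read_state()['tool_pos']
for q in (0,.2,.4,.6,.8,1.0,1.15,1.25,1.35):
    post=piv+Rs@np.array([-.055*np.cos(q),.055*np.sin(q),0])
    print(q,post.round(3),shift(post-.019*n+[0,0,.066],b))
E
```

```text
[ 0.48200431 -0.09036476  0.11517599] 39 [0.0184236  0.03246981 0.26906882]
0 [ 0.479 -0.098  0.   ] [ 0.1652  0.0006 -0.0152]
0.2 [ 0.478 -0.087  0.   ] [ 0.1652 -0.0039 -0.0252]
0.4 [ 0.48  -0.077  0.   ] [ 0.1652 -0.0063 -0.0359]
0.6 [ 0.485 -0.066  0.   ] [ 0.1652 -0.0066 -0.0469]
0.8 [ 0.491 -0.057  0.   ] [ 0.1652 -0.0046 -0.0577]
1.0 [ 0.498 -0.049  0.   ] [ 0.1652 -0.0006 -0.0679]
1.15 [ 0.505 -0.045  0.   ] [ 0.1652  0.0038 -0.0749]
1.25 [ 0.51  -0.042  0.   ] [ 0.1652  0.0072 -0.0792]
1.35 [ 0.515 -0.04   0.   ] [ 0.1652  0.0111 -0.0831]
```

```bash
python3 -m handwheel '[[[0,0,0,0.03,0,0,-1],[0,0,0,0.06,0,0,-1],[0,0,0,0.09,0,0,-1],[0,0,0,0.12,0,0,-1],[0,0,0,0.145,0,0,-1],[0,0,0,0.165,0,0,-1],[0,0,0,0.165,0,0,-1],[0,0,0,0.165,0,0,-1]]]'
python3 - <<'E'
from h import *
shot('scene','scene2')
im=cv2.imread('pics/scene2.png')[170:320,225:465]; cv2.imwrite('pics/c2.png',cv2.resize(im,None,fx=3.3,fy=3.3))
E
```

```text
time: 2.05
tool_pos: [0.4645, -0.1299, 0.0665]
tcp_rot: [-2.612, 1.571, 1.691]
wrist_force: [0.7, -0.2, -0.1]
grip_width: -0.004
```

View pics/c2.png

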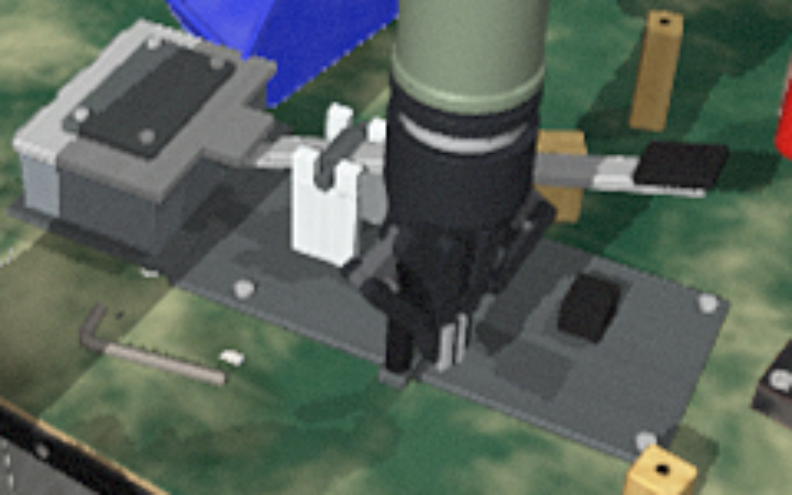

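The crop shows the fingertips beside the post on the side away from the bin, with the lever and fork clear. I now push along the arc.

```bash
python3 -m handwheel '[[[0,0,0,0,0,-0.008,-1],[0,0,0,0,0,-0.015,-1],[0,0,0,0,-0.002,-0.02,-1],[0,0,0,0,-0.004,-0.025,-1],[0,0,0,0,-0.005,-0.03,-1],[0,0,0,0,-0.006,-0.036,-1],[0,0,0,0,-0.006,-0.041,-1],[0,0,0,0,-0.006,-0.047,-1],[0,0,0,0,-0.006,-0.047,-1]]]'
python3 - <<'E'
from h import *
shot('scene','scene3')
im=cv2.imread('pics/scene3.png')[170:320,225:465]; cv2.imwrite('pics/c3.png',cv2.resize(im,None,fx=3.3,fy=3.3))
print(bot.read_state()['wrist_force'])
E
```

```text
time: 3.0
tool_pos: [0.478, -0.0839, 0.0664]
tcp_rot: [2.164, 1.57, 0.184]
wrist_force: [0.9, 0.3, 0.0]
grip_width: 0.001
[0.38664881 1.2832796  0.21274988]
```

View pics/c3.png

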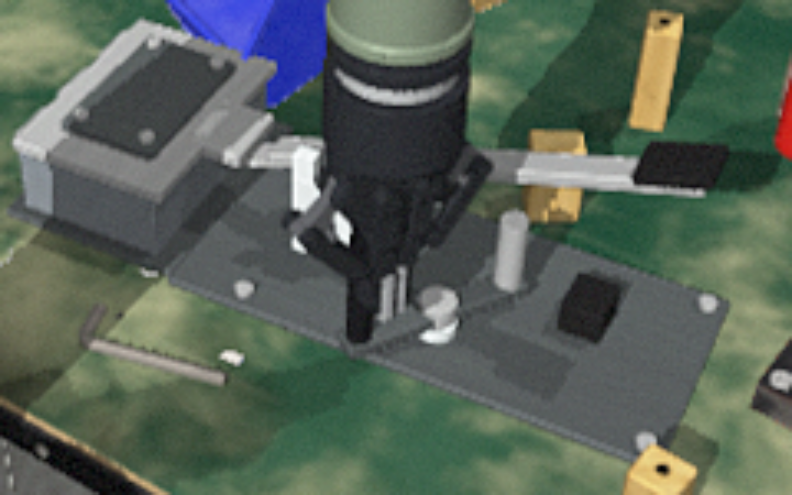

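```bash
python3 -m handwheel '[[[0,0,0,0,0.001,-0.006,-1],[0,0,0,0,0.002,-0.011,-1],[0,0,0,0,0.004,-0.016,-1],[0,0,0,0,0.006,-0.021,-1],[0,0,0,0,0.008,-0.025,-1],[0,0,0,0,0.011,-0.029,-1],[0,0,0,0,0.014,-0.032,-1],[0,0,0,0,0.018,-0.036,-1],[0,0,0,0,0.018,-0.036,-1]]]'
python3 - <<'E'
from h import *
shot('scene','scene4')
im=cv2.imread('pics/scene4.png')[170:320,225:465]; cv2.imwrite('pics/c4.png',cv2.resize(im,None,fx=3.3,fy=3.3))
print(bot.read_state()['wrist_force'])
E
```

```text
time: 3.95
tool_pos: [0.5093, -0.0585, 0.0664]
tcp_rot: [2.001, 1.569, 0.02]
wrist_force: [-0.2, -0.1, 0.1]
grip_width: -0.003
[ 0.26347399 -0.26492308 -0.52587639]
```

View pics/c4.png

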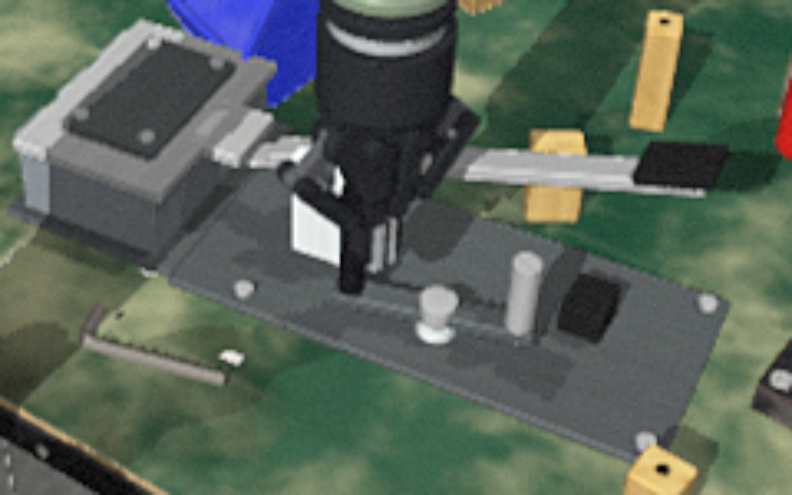

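```bash
python3 - <<'E'
from h import *
p=onz('scene4',225+526/3.3,170+259/3.3,.078); l=Rs.T@(p-O); print(p,l, np.arctan2(-(l[1]+.09),l[0]+.05), np.hypot(l[1]+.09,l[0]+.05))
im,d,E,k=load('scene4'); print(P('scene4',384,248),P('scene4',331,255), Rs.T@(P('scene4',331,255)-O))
E
```

```text
[ 0.55042748 -0.13926641  0.078     ] [-0.03820672 -0.13883819  0.078     ] 1.333855711179335 0.050241918851086684
[ 0.55120667 -0.13800676  0.07799152] [ 0.51144558 -0.04329787  0.03849733] [-0.06609396 -0.03907922  0.03849733]
```

The stud is at the expected 50 mm radius, so the stop is at about 1.33 rad, which is clear. I back off from the post and go up.

```bash
python3 -m handwheel '[[[0,0,0,0,-0.002,0.01,-1],[0,0,0,0,-0.005,0.02,-1],[0,0,0,-0.03,-0.005,0.02,-1],[0,0,0,-0.06,-0.005,0.02,-1],[0,0,0,-0.09,-0.005,0.02,-1],[0,0,0,-0.12,-0.005,0.02,-1],[0,0,0,-0.14,-0.005,0.02,-1],[0,0,0,-0.14,-0.005,0.02,-1]]]'
python3 - <<'E'
from h import *
s=bot.read_state();print(s['tool_pos'],s['wrist_force'])
print(shift(st(0,-.2052,.19)))
E
```

```text
time: 4.8
tool_pos: [0.4965, -0.076, 0.2092]
tcp_rot: [1.792, 1.564, -0.19]
wrist_force: [0.1, -1.0, 0.6]
grip_width: -0.007
[ 0.49654599 -0.07603979  0.2091928 ] [ 0.11240697 -0.96251156  0.60777696]
[0.02   0.1408 0.0748]
```

```bash
python3 -m handwheel '[[[-4,0,0,0,0.02,0.01,-1],[-8,0,0,0,0.04,0.02,-1],[-12,0,0,0,0.06,0.03,-1],[-16,0,0,0,0.08,0.042,-1],[-20,0,0,0,0.1,0.053,-1],[-24,0,0,0,0.12,0.064,-1],[-28,0,0,0,0.135,0.072,-1],[-30,0,0,0.01,0.141,0.075,-1],[-30,0,0,0.02,0.141,0.075,-1],[-30,0,0,0.02,0.141,0.075,-1]]]'
python3 - <<'E'
from h import *
s=bot.read_state();print(s['tool_pos'],s['wrist_force'],R().round(3).tolist())
shot('scene','scene5'); shot('side','side5')
a=cv2.imread('pics/scene5.png')[120:320,225:465]; b=cv2.imread('pics/side5.png')[130:330,260:470]
cv2.imwrite('pics/c5.png',cv2.resize(np.hstack([a,b]),None,fx=1.75,fy=1.75))
for q,y,z in ((0,-.2052,.155),):pass
b=s['tool_pos']
for a in (18,10,5,0,-5,-10,-13,-15):
    t=np.radians(a); y=-(.22*np.cos(t)-.013*np.sin(t)); z=.075+.22*np.sin(t)+.013*np.cos(t)
    print(a,round(y,4),round(z,4),shift(st(0,y,z),b))
E
```

```text
time: 5.8
tool_pos: [0.5928, -0.1996, 0.1831]
tcp_rot: [-2.046, 1.564, 2.779]
wrist_force: [-0.4, -0.3, -0.9]
grip_width: -0.003
[ 0.59279959 -0.19964547  0.18314224] [-0.37257286 -0.27565016 -0.9359408 ] [[-0.006, 0.994, 0.112], [0.002, 0.112, -0.994], [-1.0, -0.006, -0.003]]
18 -0.2052 0.1553 [0.0278 0.003  0.0016]
10 -0.2144 0.126 [0.0571 0.003  0.0108]
5 -0.218 0.1071 [0.076  0.0031 0.0145]
0 -0.22 0.088 [0.0951 0.0031 0.0165]
-5 -0.2203 0.0688 [0.1143 0.0031 0.0168]
-10 -0.2189 0.0496 [0.1335 0.0032 0.0154]
-13 -0.2173 0.0382 [0.1449 0.0032 0.0138]
-15 -0.2159 0.0306 [0.1525 0.0032 0.0124]
```

View pics/c5.png

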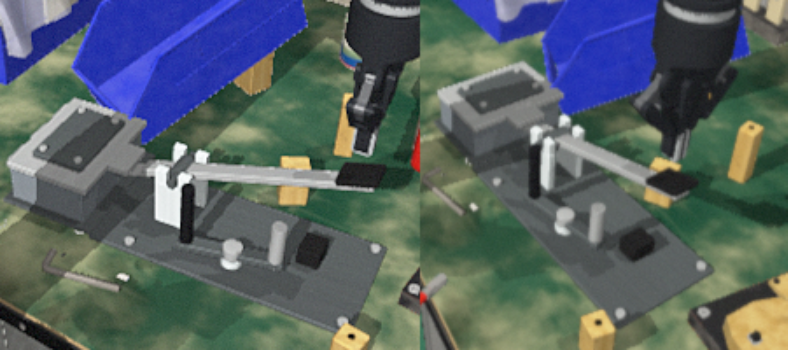

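Both views show the fingers above the pad, the stop still turned and the lever resting in its fork. I press down along the arc.

```bash
python3 -m handwheel '[[[0,0,0,0.012,0.003,0.001,-1],[0,0,0,0.022,0.003,0.001,-1],[0,0,0,0.028,0.003,0.002,-1],[0,0,0,0.035,0.003,0.004,-1],[0,0,0,0.042,0.003,0.006,-1],[0,0,0,0.05,0.003,0.009,-1],[0,0,0,0.057,0.003,0.011,-1],[0,0,0,0.066,0.003,0.013,-1],[0,0,0,0.076,0.003,0.0145,-1],[0,0,0,0.076,0.003,0.0145,-1]]]'
python3 - <<'E'
from h import *
shot('scene','scene6'); shot('side','side6')
a=cv2.imread('pics/scene6.png')[120:320,225:465]; b=cv2.imread('pics/side6.png')[130:330,260:470]
cv2.imwrite('pics/c6.png',cv2.resize(np.hstack([a,b]),None,fx=1.75,fy=1.75))
E
```

```text
time: 6.9
tool_pos: [0.5997, -0.2148, 0.1089]
tcp_rot: [-0.373, 1.57, -1.83]
wrist_force: [0.8, 0.4, 4.4]
grip_width: -0.003
```

View pics/c6.png

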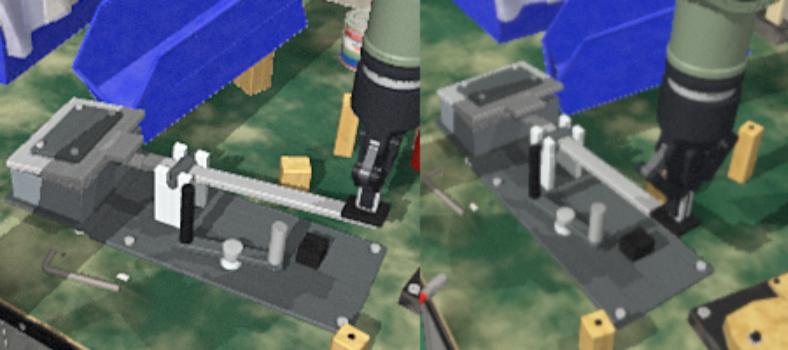

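The pad is going down with 4.4 N, the lid is lifting and the lever sits in its fork, past the level where the stop would catch it. I continue.

```bash
python3 -m handwheel '[[[0,0,0,0.008,-0.001,0.001,-1],[0,0,0,0.017,-0.001,0.002,-1],[0,0,0,0.026,-0.001,0.002,-1],[0,0,0,0.035,-0.001,0.002,-1],[0,0,0,0.044,-0.001,0.002,-1],[0,0,0,0.052,-0.001,0.0015,-1],[0,0,0,0.058,-0.001,0.001,-1],[0,0,0,0.063,-0.001,0,-1],[0,0,0,0.066,-0.001,0,-1],[0,0,0,0.066,-0.001,0,-1]]]'
python3 -m handwheel '[[[0,0,0,0.002,0,0,-1],[0,0,0,0.004,0,0,-1],[0,0,0,0.005,0,0,-1],[0,0,0,0.005,0,0,-1],[0,0,0,0.005,0,0,-1]]]'
```

```text
time: 8.0
tool_pos: [0.5994, -0.2155, 0.0448]
tcp_rot: [0.624, 1.568, -0.833]
wrist_force: [0.9, -4.5, 3.8]
grip_width: 0.0
time: 8.5
tool_pos: [0.5996, -0.2153, 0.0424]
tcp_rot: [0.852, 1.567, -0.605]
wrist_force: [-3.3, -1.8, 16.7]
grip_width: -0.002
```

```bash
python3 - <<'E'
from h import *
shot('scene','scene7'); shot('side','side7'); print(bot.read_state()['wrist_force'],bot.read_state()['qvel'].round(3))
a=cv2.imread('pics/scene7.png')[120:320,225:465]; b=cv2.imread('pics/side7.png')[130:330,260:470]
cv2.imwrite('pics/c7.png',cv2.resize(np.hstack([a,b]),None,fx=1.75,fy=1.75))
# lid plane from depth: dark plate on the lid
im,d,E,k=load('scene7')
v,u=np.mgrid[160:220,225:310]; v=v.ravel();u=u.ravel(); p=P('scene7',u,v); l=(p-O)@Rs
g=(abs(l[:,0])<.05)&(l[:,1]>.09)&(l[:,1]<.19)&(l[:,2]>.05)&(l[:,2]<.16); l=l[g]
A=np.c_[l[:,1],np.ones(len(l))]; 
for _ in range(3):
    c=np.linalg.lstsq(A,l[:,2],rcond=None)[0]; r=abs(A@c-l[:,2]); kk=r<.004; A=A[kk]; l=l[kk]
print('lid slope',np.arctan(-c[0]),len(l), l[:,2].max())
p=onz('scene7',225+279/1.75,120+229/1.75,.078); q=Rs.T@(p-O); print('stop',np.arctan2(-(q[1]+.09),q[0]+.05))
E
```

```text
[-3.24765406 -2.00234995 16.25912951] [-0.001  0.     0.     0.    -0.     0.   ]
lid slope 0.1941291263675299 577 0.10318237220568294
stop 1.4607252811242404
```

View pics/c7.png

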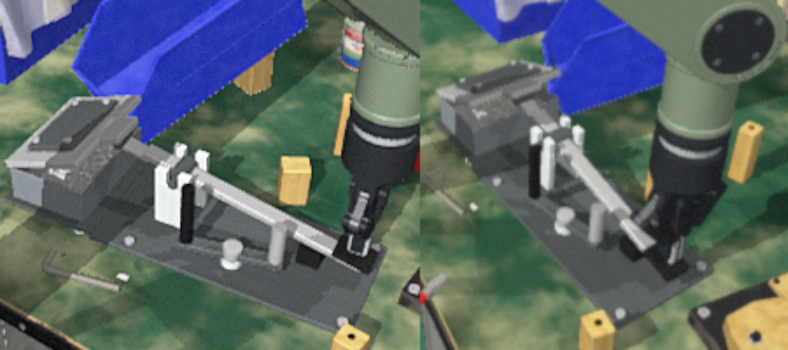

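```bash
python3 - <<'E'
from h import *
for f in('scene7','side7','scene0'):
    im,d,E,k=load(f)
    v,u=np.mgrid[130:240,220:320]; v=v.ravel();u=u.ravel(); ok=d[v,u]>0; l=(P(f,u[ok],v[ok])-O)@Rs
    for y in np.arange(.05,.2,.012):
        g=(abs(l[:,0])<.02)&(abs(l[:,1]-y)<.003)&(l[:,2]>.02)&(l[:,2]<.2)
        print(f,round(y,3),np.round(np.percentile(l[g,2],[10,50,90]),4) if g.sum() else None,g.sum())
E
```

```text
scene7 0.05 [0.0814 0.0843 0.0858] 17
scene7 0.062 [0.0844 0.0868 0.0881] 25
scene7 0.074 [0.0891 0.1038 0.1116] 98
scene7 0.086 [0.1062 0.1075 0.1089] 25
scene7 0.098 [0.0264 0.0448 0.1035] 124
scene7 0.11 [0.0966 0.0987 0.1006] 25
scene7 0.122 [0.0287 0.0999 0.1037] 53
scene7 0.134 [0.0304 0.0974 0.0998] 35
scene7 0.146 [0.0931 0.0948 0.0955] 21
scene7 0.158 [0.0889 0.0899 0.0911] 22
scene7 0.17 [0.0851 0.0859 0.0872] 20
scene7 0.182 [0.0805 0.0814 0.0829] 17
scene7 0.194 [0.067  0.0681 0.0695] 12
side7 0.05 None 0
side7 0.062 None 0
side7 0.074 [0.0908 0.1057 0.1132] 37
side7 0.086 [0.0913 0.1107 0.1118] 8
side7 0.098 [0.0245 0.0406 0.0553] 129
side7 0.11 [0.1013 0.1017 0.1026] 7
side7 0.122 [0.0392 0.1018 0.1054] 51
side7 0.134 [0.0361 0.1003 0.102 ] 21
side7 0.146 [0.0249 0.0351 0.0978] 24
side7 0.158 [0.0324 0.0652 0.0931] 18
side7 0.17 [0.0285 0.0869 0.0889] 23
side7 0.182 [0.0835 0.0841 0.0845] 10
side7 0.194 None 0
scene0 0.05 [0.0545 0.058  0.0638] 12
scene0 0.062 [0.052  0.062  0.0662] 58
scene0 0.074 [0.064  0.0656 0.0671] 33
scene0 0.086 [0.0642 0.0656 0.0668] 29
scene0 0.098 [0.0268 0.0647 0.067 ] 58
scene0 0.11 [0.0655 0.0729 0.0748] 59
scene0 0.122 [0.0725 0.0741 0.0752] 34
scene0 0.134 [0.0725 0.0736 0.0752] 29
scene0 0.146 [0.0728 0.074  0.0753] 30
scene0 0.158 [0.0725 0.0735 0.0748] 26
scene0 0.17 [0.0724 0.0736 0.0745] 25
scene0 0.182 [0.0647 0.0665 0.067 ] 9
scene0 0.194 [0.0643 0.0657 0.0669] 28
```

The views show the lid open and the pad down on its rest. The bare plate slopes about 0.35 rad, from y 0.086 to 0.194, and the stop is about 1.4 rad. I hold briefly to confirm it is steady, then hand in.

```bash
python3 -m handwheel '[[[0,0,0,0,0,0,-1],[0,0,0,0,0,0,-1],[0,0,0,0,0,0,-1],[0,0,0,0,0,0,-1]]]'
python3 -c "
from h import *
print(bot.sign_off())"
```

```text
time: 9.0
tool_pos: [0.5996, -0.2153, 0.0425]
tcp_rot: [0.852, 1.566, -0.605]
wrist_force: [-3.0, -2.9, 16.4]
grip_width: 0.001
the job is handed in; nothing more can be done
None
```

I swung the stop clear with the shut fingertips, then pressed the lever pad down onto its rest. I handed the job in at 9.0 s while holding it there with the lid open; no verdict was reported.

- **Stop:** about 1.33 rad, measured from the stud at its expected 50 mm radius. A coarser reading after the press gave 1.46. Both are well clear of the 1.0 rad needed.
- **Press:** a steady 16 N upward on the wrist, with the fingertips at z = 42 mm and not moving. The force rose from about 4 N to 16 N in the last few millimetres, so the lever is on its rest.
- **Lid:** about 0.35 rad from depth points on the bare plate; readings on the raised plate gave about 0.32. A first plane fit gave 0.19 rad, which I put down to mixed-in points from other surfaces and did not use.
- **Lever and surroundings:** in the last images the lever lay in its fork and the robot was away from the lid. The blocks and the hex key looked unmoved, but I did not measure their displacement.

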